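# Zero the electrode gap unit with its gauge and hold the recessed button

## Task

Zero the gap unit: take the flat gauge from its wooden stand, push its blade down between the two steel contact bars until the gauge's handle sits flat on the bars, and leave it standing there. Then take the stylus from its stand, reach its pin down through the round hole in the unit's top and press the recessed button fully down. Finish while still gripping the stylus and holding the button down with the gauge home in the gap; do not knock the bead tray, the lidded pot or the bead cup about.

Things in the scene. Friction and masses are not known exactly. Their poses are not given: they have to be found in the camera images.
- gap_unit: Low metal box fixed to the table, 140 (x) x 200 (y) x 60 mm high, yaw within 0.35 of 0. Origin: centre of its underside, z up. On its top at y = +55 mm two bright steel contact bars with the gap between them; at x = 0, y = -55 mm the round hole over the recessed button, with a thin dark ring round it. A flat display lies by the far edge.
- gap_top (a point): Middle of the gap between the contact bars, at the bars' top (86 mm above the table, 26 mm above the unit's top); axes as the unit's. The gap is 6 mm wide (y), 50 mm long (x, ends open), 26 mm deep, its upper edges chamfered 2.5 mm. Each bar is 16 mm thick; clamp feet up to 8 mm high stand outside them.
- aperture (a point): Centre of the round hole in the unit's top, at the top surface (60 mm above the table). Straight vertical hole 14 mm in diameter; the button lies at the bottom.
- button_top (a point): Middle of the button's flat upper face (12 mm in diameter), 22 mm below the unit's top when not pressed; moves down with the button.
- zero_button (a joint): Travel of the recessed button downwards in m: 0 up, 0.006 fully down (stop). Spring: 1.5 N to start moving, 6 N fully down; it returns when released.
- gauge_stand: Wooden block 60 x 60 x 45 mm high fixed to the table, with a slot 26 x 5 mm in the middle of its top in which the gauge stands. Origin: centre of its underside.
- gauge: Flat gauge, 60 g, upright in its stand, origin 21 mm above the table. Origin: middle of the blade's lower end; z up, x along the width, y across the thickness. Steel blade 22 (x) x 3 (y) x 24 mm (z), above it a handle 26 (x) x 20 (y) x 42 mm (z 24 to 66), its underside the shoulder. Grip it across y (20 mm). Home: blade width along the gap, shoulder on the bars, origin 24 mm below gap_top.
- stylus_stand: Wooden block 56 x 56 x 60 mm high fixed to the table, with a round hole 10 mm in diameter in the middle of its top in which the stylus stands. Origin: centre of its underside. The two stands may be on either side of the unit.
- stylus: Round stylus standing upright in its stand, pin down; about 50 g. Origin: the pin's tip; z up along the stylus. Steel pin 7 mm in diameter and 50 mm long (z 0 to 50 mm), then a dark round handle 16 mm in diameter from z 50 to 137 mm. In the stand the tip is 10 mm above the table.
- stylus_tip (a point): The tip of the stylus's pin (same point as the stylus's origin).
- bead_tray: Bystander: open tray of beads, 66 x 90 x 20 mm; origin at the centre of its underside. Leave it alone.
- lidded_pot: Bystander: small round pot with a screw lid, 41 mm in diameter, 34 mm high; origin at the centre of its underside. Leave it alone.
- bead_cup: Bystander: small round cup of beads, 56 mm in diameter, 21 mm high; origin at the centre of its underside. Leave it alone.

How it is judged (in metres and radians):
On the way, in this order (a step that is already met when the one before it is completed fails the run):
1. the gauge is fully home between the contact bars, upright on its shoulder and let go (z of gauge in the frame of gap_top between -0.027 and -0.0215 m and x of gauge in the frame of gap_top between -0.013 and 0.013 m and y of gauge in the frame of gap_top between -0.003 and 0.003 m and angle between the z axis of gauge and the z axis of gap_top, either way round below 0.12 rad and contact force between the fingers and gauge below 0.1 N), for 0.3 s.
2. the gripped stylus holds the recessed button down, the gauge still home (all of step 1 and value of joint zero_button above 0.0045 m and contact force between stylus and zero_button above 3 N and horizontal distance between stylus_tip and button_top below 0.006 m and contact force between the fingers and stylus above 1 N), for 0.3 s.
At the end, for the whole second after the job is handed in: The gauge stands free in the gap, shoulder on the bars (blade 21.5 mm deep or more, within the bars' length, upright to 0.12 rad, not touched by the fingers); the stylus, gripped by the fingers, holds the button at least 4.5 mm down with over 3 N, tip within 6 mm of its middle (all of step 2 and linear speed of gauge below 0.02 m/s); the arm keeps its last pose, push and grip.
It fails at once if the bead tray is knocked about (moved more than 20 mm) (distance of bead_tray from where it was at the start of the episode above 0.02 m).
It fails at once if the lidded pot is knocked about (moved more than 20 mm) (distance of lidded_pot from where it was at the start of the episode above 0.02 m).
It fails at once if the bead cup is knocked about (moved more than 20 mm) (distance of bead_cup from where it was at the start of the episode above 0.02 m).
It also fails if it takes over 50 s, if anything falls off the work surface, if the arm or the gripper's body presses on something with over 40 N, if the wrist force passes 120 N, or if a joint passes its speed limit or range.

## Robot

A 6-joint arm with a two-finger parallel gripper is mounted at the origin on a cart in front of the work surface, level with it; the furniture and walls round the work are solid. World frame = base frame: x ahead of the robot, y to its left, z up, the work surface at z = 0. Lengths are in m, angles in degrees, forces in N, time in s.
With the tool pointing down it reaches from about 0.25 to 0.725 m from the base axis. Payload 9.7 kg.
Tool frame: the origin (TCP) lies on the centre line of the jaws, within the pads' length; the fingertips stand 22 mm ahead of it and the grasp point (between the pads) lies 3 mm ahead of it; z points along the fingers, y is the direction in which the jaws open and shut (so a half turn about z gives the same grasp; the last joint's range is limited). The gripper opens to 85 mm and grips with 20 to 120 N. Pads are 22 mm wide; open, the fingers measure 114 mm over their backs; the gripper's body (76 mm by 85 mm) begins 54 mm behind the grasp point. The pads swing forward as they close: fully open they stand 13 mm farther back than shut.
Start: joints at [-74.485, 4.979, 10.078, 95.1, 0, 90], TCP at [0.147, -0.53, 0.253] pointing down, gripper open.
Joint ranges: [-179.16, 179.16], [-48.56, 103.87], [-65.8, 70.77], [-126.05, 130.52], [-82.76, 87.17], [-180, 180]. Speed limits (degrees/s): [127.2, 127.2, 147.25, 180, 180, 180].

## Interface

Orientations are given as [roll, pitch, yaw] about the fixed x, y, z axes, in that order (R = Rz(yaw) Ry(pitch) Rx(roll)).
In Python, from workcell import monitor, eyes, job gives the robot as it stands. The module is installed in compiled form; this text tells all that it offers.
- The arm moves only by the tool drive_tool, never from a script. Its argument "plan" is a list of rows, each a list of 3 entries, a list of its own where there are three numbers: the opening, from 0 (shut) to 1 (fully open), then the shift along the world's x, y, z in m, then the turn about the world's z in degrees. In form: [[gripper, [x, y, z], yaw], ...]. A call has 1 to 10 rows; each row shifts and turns the commanded pose from where the row before left it; what a row does not reach is not made up. A row lasts 1/8 s, in which the tool goes at most 62.5 mm and 10.7 degrees, less where a joint would pass 70% of its speed; a pose out of reach is approached as far as the arm can. A call is refused whole if a number of a shift passes 0.0625 or a number of a turn 10.7, either way. A call with a gripper value outside its range is refused whole. The fingers move at their own pace and stop on an object; "grip_force" is the grip in N (left out, the last holds). Time passes only in rows, so rows that do not move let the fingers close. It gives the time, the measured TCP pose, the force and the opening at its end, in the units of the state.
- monitor.get_obs(): the state, without advancing time (a new reading comes with each control period).
- eyes.camera(name): name is "side" or "top" or "wrist"; returns (picture, depth): 480x640x3 uint8, red, green, blue; 480x640 float32, m along the optical axis (not along the pixel's ray), 0 where there is no reading.
- eyes.camera_params(name): a dict with "fx", "fy", "cx", "cy" (pixels), "dist_coeffs" ([k1, k2, p1, p2, k3] as OpenCV has them; the pictures are not rectified), "extrinsics" (4x4, takes a point from world to camera coordinates); the wrist camera has in their place "mount" (4x4, takes a point from camera to tool coordinates, whose origin is the TCP and whose axes are the flange's). Camera axes: x right, y down, z forward; pixel columns grow to the right and rows downward; lengths in m; the calibration is good to about 2 mm. A picture is of the moment at which its call begins: read the wrist's pose just before it. camera_params takes no time and is no camera call.
- job.job_done(): hands the job in, once; it reports no verdict.
The state is a dict: "time": time; "q": joint angles; "qd": joint speeds; "joint_efforts": joint torques, N m; "ee_pos": TCP position; "tcp_rot": TCP orientation; "wrist_force": force on the tool from outside, world axes, zero at the start; "torque": the same for the moment, N m; "opening": finger opening in m.
Only numpy, scipy, OpenCV 4.12 (cv2) and the standard library are available. Lean on these libraries where they do the work, as an engineer would, in place of code of your own. Each camera call takes 0.05 s, during which the arm holds its last target.

## Working session

There is one attempt and no reset: what is moved stays moved. The work goes in short steps, Python scripts to look and compute and a tool call to move; the robot and the scene stay as the last step left them, time stands still between calls to the robot, and variables do not carry over. Pictures are saved under pics/ and viewed, and the job is handed in when it is done.

Besides the shell and the picture viewer there is one more tool, called after "Request:" as a command line: name --argument value ..., lists and objects as JSON in quotes. drive_tool: Moves the arm, as the interface text tells. Its arguments: {"type":"object","properties":{"plan":{"type":"array","items":{"type":"array"}},"grip_force":{"type":"number"}},"required":["plan"]}

```bash
mkdir -p pics
cat > h.py <<'E'
import numpy as np, cv2
from workcell import monitor, eyes, job
from scipy.spatial.transform import Rotation as R
def snap(name, fn=None):
    o=monitor.get_obs()
    im,d=eyes.camera(name)
    p=eyes.camera_params(name)
    if fn: cv2.imwrite('pics/'+fn+'.png',cv2.cvtColor(im,cv2.COLOR_RGB2BGR)); np.savez('pics/'+fn+'.npz',im=im,d=d,T=Tcw(p,o))
    return im,d,p,o
def Tcw(p,o):
    if 'extrinsics' in p: return np.linalg.inv(np.array(p['extrinsics']))
    T=np.eye(4);T[:3,:3]=R.from_euler('xyz',o['tcp_rot'],degrees=True).as_matrix();T[:3,3]=o['ee_pos']
    return T@np.array(p['mount'])
def cloud(d,p,T):
    v,u=np.mgrid[0:480,0:640]
    K=np.array([[p['fx'],0,p['cx']],[0,p['fy'],p['cy']],[0,0,1]],float)
    n=cv2.undistortPoints(np.stack([u.ravel(),v.ravel()],1).astype(np.float64).reshape(-1,1,2),K,np.array(p['dist_coeffs'],float)).reshape(480,640,2)
    P=np.dstack([n[...,0]*d,n[...,1]*d,d])
    W=P@T[:3,:3].T+T[:3,3]
    W[d<=0]=np.nan
    return W
E
python3 - <<'E'
from h import *
print(monitor.get_obs())
for n in ['side','top','wrist']:
    im,d,p,o=snap(n,n+'0'); print(n,{k:np.round(v,3).tolist() for k,v in p.items()}); print(Tcw(p,o).round(3).tolist())
E
```

```text
{'time': 0.0, 'q': array([-7.44840638e+01,  5.01054530e+00,  1.00326472e+01,  9.51015067e+01,
        4.08550914e-04,  9.00002833e+01]), 'qd': array([-0.03146249, -0.00688433, -0.02542892, -0.02939219,  0.05305114,
        0.10462505]), 'joint_efforts': array([ 2.08391793e-03, -5.20384562e+01,  4.64805973e+01,  1.62514084e-02,
        1.65219549e-04,  7.69250477e-06]), 'ee_pos': array([ 0.14707008, -0.52973837,  0.25257221]), 'tcp_rot': array([-1.79920595e+02, -4.08157855e-04,  1.55156523e+01]), 'wrist_force': array([-0.06713856, -0.34275141,  0.18783111]), 'torque': array([-0.00906512,  0.01568988, -0.01749844]), 'opening': 0.0858562976949147}
side {'fx': 491.17, 'fy': 491.17, 'cx': 318.693, 'cy': 234.355, 'dist_coeffs': [0.009, 0.0, 0.0, 0.0, 0.0], 'extrinsics': [[-0.93, -0.367, -0.015, 0.59], [-0.244, 0.648, -0.722, 0.163], [0.275, -0.668, -0.692, 0.977], [0.0, 0.0, 0.0, 1.0]]}
[[-0.93, -0.244, 0.275, 0.32], [-0.367, 0.648, -0.668, 0.764], [-0.015, -0.722, -0.692, 0.803], [0.0, 0.0, 0.0, 1.0]]
top {'fx': 530.88, 'fy': 530.88, 'cx': 312.967, 'cy': 240.315, 'dist_coeffs': [-0.072, 0.0, 0.0, 0.0, 0.0], 'extrinsics': [[0.016, -1.0, 0.008, 0.029], [-0.981, -0.017, -0.194, 0.626], [0.194, -0.005, -0.981, 1.147], [0.0, 0.0, 0.0, 1.0]]}
[[0.016, -0.981, 0.194, 0.391], [-1.0, -0.017, -0.005, 0.046], [0.008, -0.194, -0.981, 1.246], [0.0, 0.0, 0.0, 1.0]]
wrist {'fx': 378.341, 'fy': 378.341, 'cx': 314.865, 'cy': 240.71, 'dist_coeffs': [-0.024, 0.0, 0.0, 0.0, 0.0], 'mount': [[0.0, -0.957, -0.29, 0.072], [1.0, 0.0, 0.0, -0.0], [-0.0, -0.29, 0.957, -0.119], [0.0, 0.0, 0.0, 1.0]]}
[[0.268, -0.922, -0.28, 0.216], [-0.963, -0.257, -0.077, -0.51], [-0.001, 0.29, -0.957, 0.371], [0.0, 0.0, 0.0, 1.0]]
```

View pics/top0.png

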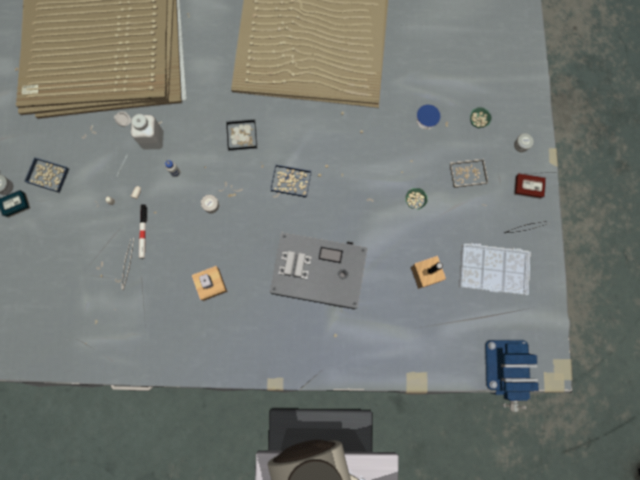

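View pics/side0.png

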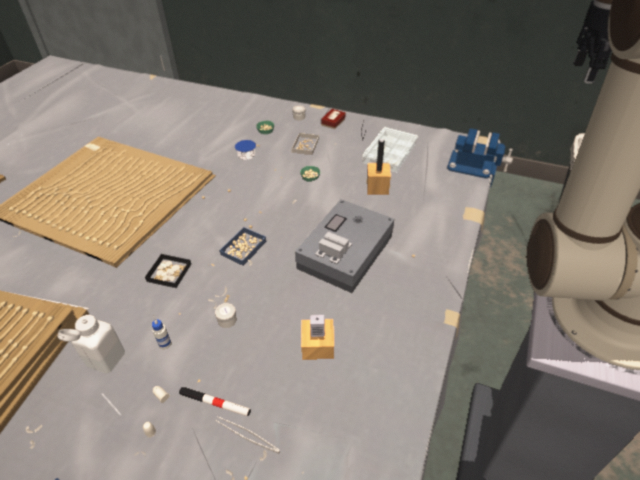

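Top view: gauge stand at about (209,283), unit at (320,271) with the bars at (295,264) and the hole at (343,273), stylus stand at (429,271). I'll measure them from depth next.

```bash
python3 - <<'E'
from h import *
W={}
for n in ['top','side']:
    z=np.load(f'pics/{n}0.npz'); p=eyes.camera_params(n); W[n]=cloud(z['d'],p,z['T'])
t=W['top']
for u,v in [(209,283),(205,276),(295,264),(343,273),(320,290),(429,271),(433,267),(291,180),(209,203),(416,198),(468,173),(400,300),(250,320)]: print((u,v),t[v,u].round(4))
for n in W:
  P=W[n].reshape(-1,3); P=P[~np.isnan(P[:,0])]
  def rect(lo,hi,x0,x1,y0,y1):
    m=(P[:,2]>lo)&(P[:,2]<hi)&(P[:,0]>x0)&(P[:,0]<x1)&(P[:,1]>y0)&(P[:,1]<y1)
    Q=P[m]; 
    if len(Q)<5: return None
    return len(Q),Q.mean(0).round(4),cv2.minAreaRect((Q[:,:2]*1000).astype(np.float32))
  print(n)
  print('unit',rect(.055,.066,.2,.6,-.15,.2))
  print('bars',rect(.08,.092,.2,.6,-.15,.2))
  print('gst',rect(.038,.05,.2,.6,.15,.4))
  print('g',rect(.08,.1,.2,.6,.15,.4))
  print('sst',rect(.054,.066,.2,.6,-.3,-.1))
  print('sty',rect(.07,.16,.2,.6,-.3,-.1))
E
python3 - <<'E'
import cv2
a=cv2.imread('pics/top0.png')[160:330,180:480]
cv2.imwrite('pics/crop0.png',cv2.resize(a,None,fx=2.6,fy=2.6,interpolation=cv2.INTER_CUBIC))
E
```

```text
(209, 283) [0.5211 0.2664 0.0889]
(205, 276) [0.5362 0.2759 0.0897]
(295, 264) [0.5707 0.0797 0.0613]
(343, 273) [ 0.5548 -0.03    0.0412]
(320, 290) [0.5131 0.0225 0.0601]
(429, 271) [ 0.5569 -0.219   0.0815]
(433, 267) [ 0.5594 -0.2178  0.1254]
(291, 180) [0.786  0.0957 0.0053]
(209, 203) [0.7161 0.2865 0.0368]
(416, 198) [ 0.7449 -0.2082  0.0106]
(468, 173) [ 0.8153 -0.3423 -0.0009]
(400, 300) [ 0.4985 -0.1669  0.0013]
(250, 320) [ 0.4465  0.1835 -0.0028]
top
unit (3823, array([0.5413, 0.0185, 0.0602]), ((552.3224487304688, 28.60295867919922), (200.5186004638672, 126.01636505126953), 80.70897674560547))
bars (330, array([0.568 , 0.0816, 0.0857]), ((568.444091796875, 81.69483947753906), (38.05391311645508, 50.48094177246094), 80.74085235595703))
gst (555, array([0.5257, 0.2752, 0.0447]), ((526.8306884765625, 277.0584716796875), (61.06938934326172, 61.07011795043945), 22.548633575439453))
g (114, array([0.5266, 0.2765, 0.0868]), ((526.8875732421875, 277.06719970703125), (26.7996768951416, 20.351375579833984), 21.602956771850586))
sst (518, array([ 0.5583, -0.2233,  0.0598]), ((559.8
[... 428 characters left out ...]
21, 0.0852]), ((568.195556640625, 79.50475311279297), (42.9359245300293, 51.01362228393555), 80.13359069824219))
gst (722, array([0.5248, 0.2839, 0.0451]), ((527.0184936523438, 277.51654052734375), (59.80117416381836, 62.54295349121094), 22.960941314697266))
g (156, array([0.5265, 0.2791, 0.0864]), ((526.7861328125, 277.1226501464844), (25.017162322998047, 22.008695602416992), 21.377607345581055))
sst (308, array([ 0.5586, -0.2213,  0.0599]), ((560.1246948242188, -225.8931427001953), (56.22282791137695, 64.00823974609375), 19.06524085998535))
sty (185, array([ 0.559 , -0.221 ,  0.1123]), ((559.3905029296875, -221.37916564941406), (15.792591094970703, 15.461400985717773), 10.499483108520508))
```

View pics/crop0.png

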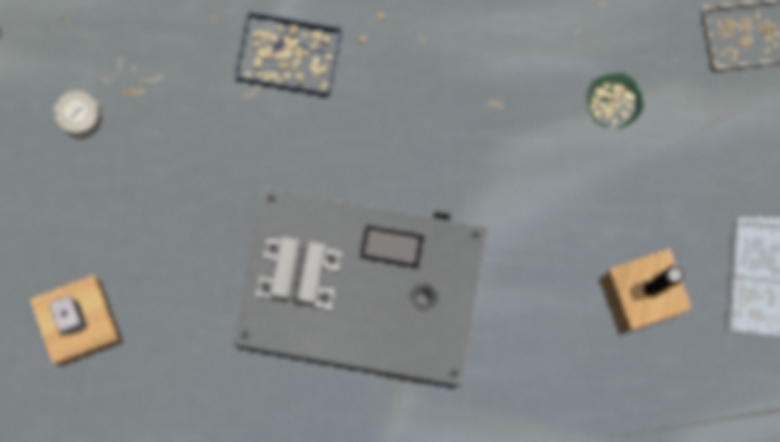

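Request:
drive_tool --plan '[[1,[0.02,0.04,0.0],-2],[1,[0.03,0.055,0.0],-2.5],[1,[0.03,0.055,0.0],-2.5],[1,[0.03,0.055,0.0],-2.5],[1,[0.03,0.055,0.0],-2.5],[1,[0.03,0.055,0.0],-2.5],[1,[0.03,0.055,0.0],-2.5],[1,[0.03,0.055,0.0],-2.5],[1,[0.03,0.055,0.0],-2.5],[1,[0.03,0.055,0.0],-2.5]]'

```text
time: 1.4
ee_pos: [0.4327, -0.0345, 0.2533]
tcp_rot: [-178.2, 0.0, -5.6]
wrist_force: [0.8, -0.0, 0.7]
opening: 0.0853
```

Run:
```python
from h import *
o=monitor.get_obs(); print({k:np.round(v,3) for k,v in o.items()})
```

```text
{'time': np.float64(1.4), 'q': array([ -5.675, -10.754,  -5.018,  95.77 ,   1.843, 179.937]), 'qd': array([ 4.358, 26.605, 21.817, -4.323, 14.206,  5.453]), 'joint_efforts': array([  2.418, -38.316,  43.749,   0.285,  -0.209,  -0.177]), 'ee_pos': array([ 0.433, -0.034,  0.253]), 'tcp_rot': array([-1.78157e+02,  3.20000e-02, -5.61200e+00]), 'wrist_force': array([ 0.772, -0.043,  0.719]), 'torque': array([-0.03 ,  0.011, -0.008]), 'opening': np.float64(0.085)}
```

Request:
drive_tool --plan '[[1,[0,0,0],10.5],[1,[0,0,0],10.5],[1,[0,0,0],10.5],[1,[0,0,0],10.5],[1,[0,0,0],10.5],[1,[0,0,0],10.5],[1,[0,0,0],10.5],[1,[0,0,0],10.5],[1,[0,0,0],10.5],[1,[0,0,0],10.5]]'

```text
time: 2.65
ee_pos: [0.4319, -0.0381, 0.2531]
tcp_rot: [-178.2, 0.0, 99.3]
wrist_force: [0.6, 0.6, 0.9]
opening: 0.0853
```

Request:
drive_tool --plan '[[1,[0,0,0],10.5],[1,[0,0,0],10.5],[1,[0,0,0],10.5],[1,[0,0,0],10.5],[1,[0,0,0],10.5],[1,[0,0,0],10.5],[1,[0,0,0],10],[1,[0,0,0],0]]'

```text
time: 3.65
ee_pos: [0.4318, -0.0381, 0.2532]
tcp_rot: [-178.2, 0.0, 171.9]
wrist_force: [0.2, 0.4, 0.0]
opening: 0.0854
```

Run:
```python
from h import *
o=monitor.get_obs(); print({k:np.round(v,3) for k,v in o.items()})
snap('wrist','w1')
```

```text
{'time': np.float64(3.65), 'q': array([ -3.963, -10.768,  -5.045,  95.819,  -1.785,   4.181]), 'qd': array([-0.178,  0.181,  0.204,  0.187,  0.038,  5.539]), 'joint_efforts': array([ 2.0000e-02, -3.4649e+01,  4.6324e+01, -2.5000e-02, -1.0700e-01,
       -1.5150e+00]), 'ee_pos': array([ 0.432, -0.038,  0.253]), 'tcp_rot': array([-1.78213e+02,  3.40000e-02,  1.71858e+02]), 'wrist_force': array([0.204, 0.414, 0.043]), 'torque': array([ 0.034, -0.022,  0.004]), 'opening': np.float64(0.085)}
```

View pics/w1.png

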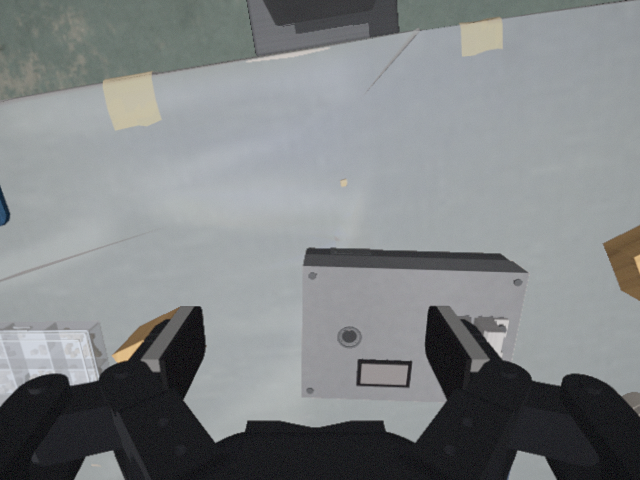

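Request:
drive_tool --plan '[[1,[0.012,0.04,0],3.7],[1,[0.012,0.04,0],3.7],[1,[0.012,0.04,0],3.7],[1,[0.012,0.04,0],3.7],[1,[0.012,0.04,0],3.7],[1,[0.012,0.04,0],3.7],[1,[0.012,0.04,0],3.7],[1,[0.011,0.035,0],3.5],[1,[0,0,-0.02],0],[1,[0,0,-0.02],0]]'

```text
time: 4.95
ee_pos: [0.527, 0.2775, 0.2122]
tcp_rot: [-178.2, 0.0, -158.9]
wrist_force: [0.5, -0.4, 1.1]
opening: 0.0853
```

Run:
```python
from h import *
p=eyes.camera_params('wrist')
z=np.load('pics/w1.npz'); W=cloud(z['d'],p,z['T'])
P=W.reshape(-1,3); P=P[~np.isnan(P[:,0])]
m=(P[:,2]>.055)&(P[:,2]<.066)&(P[:,0]>.4)&(P[:,1]<.2)&(P[:,1]>-.12)
print(cv2.minAreaRect((P[m][:,:2]*1000).astype(np.float32)))
for u,v in[(348,337),(313,275),(310,391),(517,282),(384,373)]: print(W[v,u].round(4))
o=monitor.get_obs(); print({k:np.round(v,3) for k,v in o.items() if k in('q','ee_pos','tcp_rot')})
im,d,p,o=snap('wrist','w2');W=cloud(d,p,Tcw(p,o))
P=W.reshape(-1,3); P=P[~np.isnan(P[:,0])]
for lo,hi in [(.08,.094),(.038,.05)]:
  m=(P[:,2]>lo)&(P[:,2]<hi)&(abs(P[:,0]-.527)<.05)&(abs(P[:,1]-.277)<.05)
  print(m.sum(), P[m].mean(0),cv2.minAreaRect((P[m][:,:2]*1000).astype(np.float32)))
```

```text
((556.599853515625, 25.80048370361328), (201.4698486328125, 141.84251403808594), 80.97377014160156)
[ 0.5551 -0.0302  0.0458]
[ 0.4813 -0.0536  0.0587]
[ 0.6021 -0.0739  0.0598]
[0.5104 0.1237 0.0606]
[ 5.894e-01 -3.000e-04  6.060e-02]
{'q': array([28.552, 10.865, 12.049, 91.403, -1.781,  7.428]), 'ee_pos': array([0.527, 0.277, 0.212]), 'tcp_rot': array([-1.78206e+02,  1.30000e-02, -1.58873e+02])}
1074 [0.5233442  0.27600139 0.08478861] ((524.0194702148438, 276.0511169433594), (25.771251678466797, 19.356279373168945), 21.96814727783203)
4395 [0.52062742 0.27518301 0.04307587] ((524.314453125, 276.2831115722656), (60.626182556152344, 60.066810607910156), 22.565481185913086)
```

View pics/w2.png

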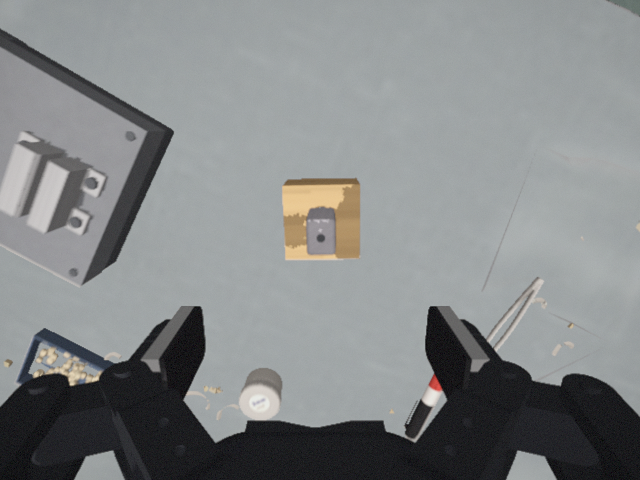

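Request:
drive_tool --plan '[[1,[-0.001,0,-0.02],0.5],[1,[0,0,-0.025],0],[1,[0,0,-0.025],0],[1,[0,0,-0.025],0],[1,[0,0,-0.024],0],[1,[0,0,-0.012],0],[1,[0,0,-0.006],0],[1,[0,0,0],0],[1,[0,0,0],0]]'

```text
time: 6.12
ee_pos: [0.5264, 0.2771, 0.0772]
tcp_rot: [-178.2, 0.1, -158.2]
wrist_force: [0.6, -1.0, 0.2]
opening: 0.0852
```

```bash
python3 - <<'E'
from h import *
o=monitor.get_obs(); print({k:np.round(v,3) for k,v in o.items() if k in('q','ee_pos','tcp_rot')})
snap('wrist','w3'); snap('side','s3')
E
python3 - <<'E'
import cv2
a=cv2.imread('pics/s3.png')[260:400,240:420]
cv2.imwrite('pics/s3c.png',cv2.resize(a,None,fx=4,fy=4,interpolation=cv2.INTER_CUBIC))
E
```

```text
{'q': array([28.548, 11.365, -2.295, 76.433, -1.779,  6.745]), 'ee_pos': array([0.526, 0.277, 0.077]), 'tcp_rot': array([-1.78222e+02,  1.17000e-01, -1.58193e+02])}
```

View pics/w3.png

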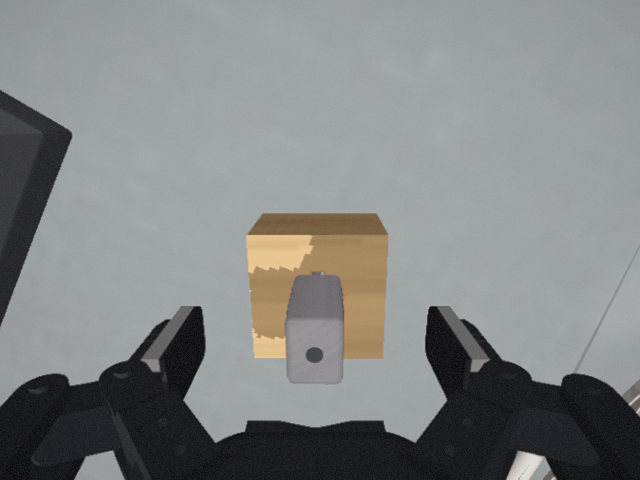

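View pics/s3c.png

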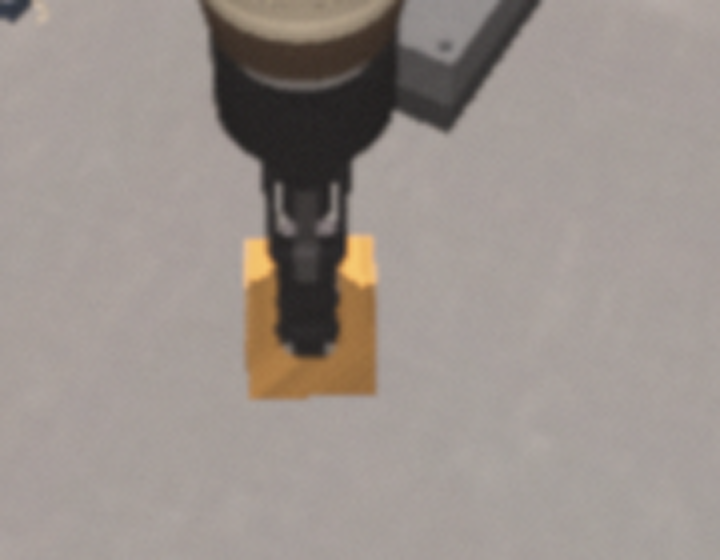

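The wrist view shows the gauge top at (315,355), centred between the jaws. I'll drop 4 mm and close.

Request:
drive_tool --plan '[[1,[0,0,-0.004],0],[0.5,[0,0,0],0],[0,[0,0,0],0],[0,[0,0,0],0],[0,[0,0,0],0],[0,[0,0,0],0],[0,[0,0,0],0],[0,[0,0,0],0]]' --grip_force 40

```text
time: 7.22
ee_pos: [0.5259, 0.2771, 0.0725]
tcp_rot: [-178.2, 0.1, -158.2]
wrist_force: [-1.7, 2.8, 2.9]
opening: 0.0195
```

Request:
drive_tool --plan '[[0,[0,0,0.01],0],[0,[0,0,0.02],0],[0,[0,0,0.03],0],[0,[0,0,0.03],0],[0,[0,0,0.03],0],[0,[0.01,-0.04,0],-6],[0,[0.01,-0.04,0],-8],[0,[0.01,-0.04,0],-8],[0,[0.005,-0.04,0],-8],[0,[0,0,0],-1]]'

```text
time: 8.48
ee_pos: [0.5613, 0.1141, 0.1928]
tcp_rot: [-178.1, 0.1, 170.5]
wrist_force: [0.2, 1.0, -1.2]
opening: 0.0197
```

Run:
```python
from h import *
o=monitor.get_obs(); print({k:np.round(v,3) for k,v in o.items()})
im,d,p,o=snap('wrist','w4')
W=cloud(d,p,Tcw(p,o))
P=W.reshape(-1,3); P=P[~np.isnan(P[:,0])]
m=(P[:,2]>.08)&(P[:,2]<.092)&(abs(P[:,0]-.568)<.05)&(abs(P[:,1]-.081)<.05)
print(m.sum(),P[m].mean(0),cv2.minAreaRect((P[m][:,:2]*1000).astype(np.float32)))
snap('side','s4')
```

```text
{'time': np.float64(8.475), 'q': array([12.29 ,  7.878,  6.527, 89.261, -1.75 , 21.786]), 'qd': array([ 2.629,  0.466,  0.57 , -0.048,  1.066,  6.504]), 'joint_efforts': array([ -1.925, -56.162,  47.028,   0.164,  -0.321,   0.13 ]), 'ee_pos': array([0.561, 0.114, 0.193]), 'tcp_rot': array([-1.78148e+02,  8.10000e-02,  1.70515e+02]), 'wrist_force': array([ 0.167,  0.976, -1.158]), 'torque': array([ 0.067, -0.036,  0.077]), 'opening': np.float64(0.02)}
3422 [0.56219054 0.0789848  0.0838647 ] ((565.54833984375, 79.42752075195312), (38.373958587646484, 50.70090866088867), 80.80814361572266)
```

View pics/w4.png

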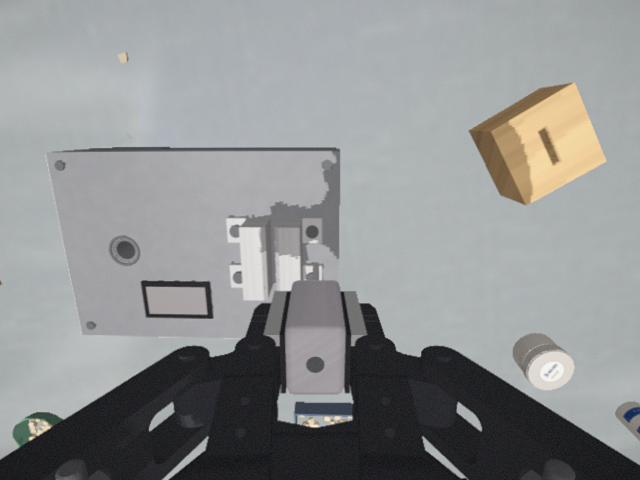

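View pics/s4.png

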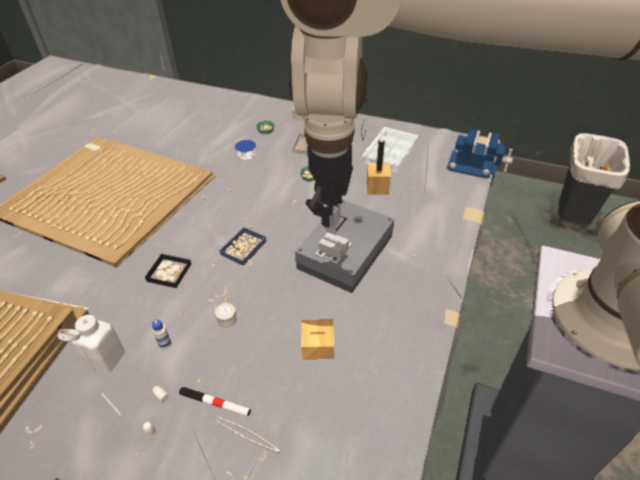

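Request:
drive_tool --plan '[[0,[0.003,-0.015,0],0.2],[0,[0.003,-0.019,-0.015],0],[0,[0,0,-0.015],0],[0,[0,0,0],0],[0,[0,0,0],0]]'

```text
time: 9.2
ee_pos: [0.5669, 0.0831, 0.1623]
tcp_rot: [-178.2, 0.0, 171.0]
wrist_force: [-0.5, 0.0, -1.2]
opening: 0.0195
```

Run:
```python
from h import *
o=monitor.get_obs(); print({k:np.round(v,4) for k,v in o.items() if k in('q','ee_pos','tcp_rot','wrist_force')})
im,d,p,o=snap('wrist','w5')
T=Tcw(p,o);W=cloud(d,p,T)
P=W.reshape(-1,3); P=P[~np.isnan(P[:,0])]
m=(P[:,2]>.08)&(P[:,2]<.092)&(abs(P[:,0]-.568)<.05)&(abs(P[:,1]-.081)<.05)
print(m.sum(),P[m].mean(0),cv2.minAreaRect((P[m][:,:2]*1000).astype(np.float32)))
# handle top
Q=W[290:395,290:340].reshape(-1,3);Q=Q[~np.isnan(Q[:,0])]
zt=o['ee_pos'][2]+.0145
m=abs(Q[:,2]-zt)<.008; Q=Q[m]
print(len(Q),Q.mean(0), cv2.minAreaRect((Q[:,:2]*1000).astype(np.float32)))
u,s,v=np.linalg.svd(Q-Q.mean(0));print(v[2], s)
im,d,p,o=snap('side','s5')
cv2.imwrite('pics/s5c.png',cv2.resize(im[170:300,270:420,::-1],None,fx=5,fy=4.6,interpolation=cv2.INTER_CUBIC))
```

```text
{'q': array([ 9.1195,  7.7416,  3.0087, 85.7919, -1.7094, 18.0837]), 'ee_pos': array([0.5669, 0.0831, 0.1623]), 'tcp_rot': array([-1.782122e+02,  3.160000e-02,  1.710441e+02]), 'wrist_force': array([-0.4632,  0.0444, -1.1922])}
3632 [0.55741326 0.08064758 0.08389108] ((560.1439208984375, 80.33348083496094), (38.137577056884766, 40.38639831542969), 80.6537857055664)
3764 [0.56303316 0.0834402  0.17467656] ((564.8013916015625, 83.16363525390625), (16.535547256469727, 26.888172149658203), 81.17305755615234)
[-0.07372302  0.03340492  0.99671913] [0.48115211 0.28705672 0.07482828]
```

View pics/w5.png

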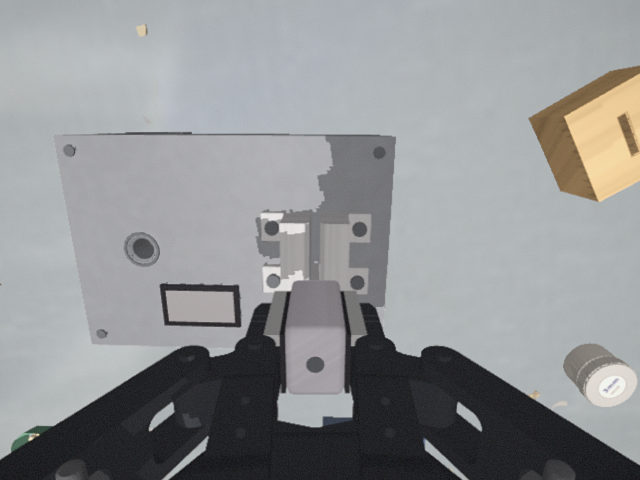

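View pics/s5c.png

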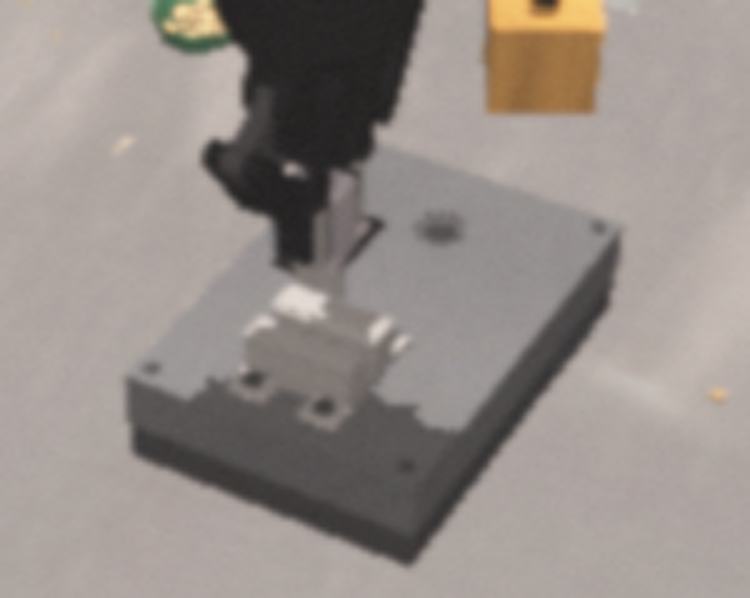

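Request:
drive_tool --plan '[[0,[0.001,-0.001,-0.01],0],[0,[0,0,-0.01],0],[0,[0,0,-0.005],0],[0,[0,0,-0.005],0],[0,[0,0,-0.004],0],[0,[0,0,0],0]]'

```text
time: 10.05
ee_pos: [0.5679, 0.0818, 0.128]
tcp_rot: [-178.2, 0.0, 171.0]
wrist_force: [-0.1, 0.2, -0.1]
opening: 0.0196
```

Request:
drive_tool --plan '[[0,[0,0,-0.004],0],[0,[0,0,-0.004],0],[0,[0,0,-0.003],0],[0,[0,0,-0.002],0],[0,[0,0,0],0]]'

```text
time: 10.68
ee_pos: [0.5679, 0.0818, 0.1151]
tcp_rot: [-178.2, 0.0, 171.0]
wrist_force: [0.4, -0.3, -0.7]
opening: 0.0194
```

Request:
drive_tool --plan '[[0,[0,0,-0.001],0],[0,[0,0,-0.001],0],[0,[0,0,0],0]]'

```text
time: 11.05
ee_pos: [0.568, 0.0819, 0.1135]
tcp_rot: [-178.2, 0.1, 171.0]
wrist_force: [-0.3, -0.1, 0.9]
opening: 0.0196
```

Request:
drive_tool --plan '[[0,[0,0,-0.001],0],[0,[0,0,-0.001],0],[0,[0,0,0],0]]'

```text
time: 11.42
ee_pos: [0.5681, 0.0819, 0.1134]
tcp_rot: [-178.2, 0.1, 171.0]
wrist_force: [-5.1, -1.1, 14.3]
opening: 0.0196
```

Contact came at the expected height, with 14 N upward. I'll release now.

Request:
drive_tool --plan '[[0.35,[0,0,0],0],[0.5,[0,0,0],0],[0.5,[0,0,0],0],[0.5,[0,0,0],0],[0.5,[0,0,0.02],0],[0.7,[0,0,0.03],0],[0.7,[0,0,0.04],0],[0.7,[0,-0.02,0.03],0],[0.7,[0,-0.04,0.02],0],[0.7,[0,-0.05,0],0]]'

```text
time: 12.68
ee_pos: [0.5686, -0.0287, 0.2531]
tcp_rot: [-178.2, 0.2, 171.1]
wrist_force: [0.3, 0.4, 0.2]
opening: 0.0596
```

Request:
drive_tool --plan '[[0.7,[0,-0.05,0],0],[0.7,[0,-0.05,0],0],[0.7,[0,-0.05,0],0],[0.7,[0,-0.03,0],0],[0.7,[-0.008,-0.015,0],0],[0.7,[0,0,0],0]]'

```text
time: 13.42
ee_pos: [0.5594, -0.2235, 0.2513]
tcp_rot: [-178.2, 0.0, 171.0]
wrist_force: [0.3, 0.5, 0.5]
opening: 0.0601
```

Run:
```python
from h import *
o=monitor.get_obs(); print({k:np.round(v,4) for k,v in o.items() if k in('q','ee_pos','tcp_rot','wrist_force')})
def rect(W,lo,hi,c,r):
  P=W.reshape(-1,3); P=P[~np.isnan(P[:,0])]
  m=(P[:,2]>lo)&(P[:,2]<hi)&(abs(P[:,0]-c[0])<r)&(abs(P[:,1]-c[1])<r)
  if m.sum()<5: return None
  return m.sum(),P[m].mean(0).round(4),cv2.minAreaRect((P[m][:,:2]*1000).astype(np.float32))
for n in ['top','side','wrist']:
  im,d,p,o=snap(n,n+'6'); W=cloud(d,p,Tcw(p,o))
  print(n,'handle',rect(W,.118,.14,(.568,.081),.03)); print('bars',rect(W,.08,.092,(.568,.081),.04))
  print('sty',rect(W,.135,.16,(.56,-.224),.03),rect(W,.052,.066,(.56,-.224),.05))
im=cv2.imread('pics/side6.png'); cv2.imwrite('pics/s6c.png',cv2.resize(im[120:300,270:420],None,fx=4,fy=3.3,interpolation=cv2.INTER_CUBIC))
```

```text
{'q': array([-21.0188,  11.9268,  17.6279,  95.3023,  -1.7329, -11.981 ]), 'ee_pos': array([ 0.5594, -0.2235,  0.2513]), 'tcp_rot': array([-1.782221e+02,  3.040000e-02,  1.709566e+02]), 'wrist_force': array([0.3013, 0.466 , 0.5151])}
top handle (np.int64(121), array([0.5682, 0.0821, 0.1276]), ((568.5989379882812, 82.16844177246094), (19.94595718383789, 26.297210693359375), 81.79397583007812))
bars (np.int64(228), array([0.5657, 0.0804, 0.0858]), ((568.3763427734375, 81.84284973144531), (38.394222259521484, 50.10783386230469), 81.05460357666016))
sty (np.int64(50), array([ 0.559 , -0.2249,  0.1446]), ((559.90673828125, -225.47019958496094), (14.657395362854004, 14.746540069580078), 44.37752914428711)) (np.int64(499), array([ 0.5562, -0.2225,  0.0597]), ((559.8224487304688, -226.295654296875), (56.475746154785156, 57.92671585083008), 18.70690155029297))
side handle (np.int64(129), array([0.5678, 0.0842, 0.1262]), ((568.9295654296875, 81.78485107421875), (21.299257278442383, 26.817720413208008), 82.40638732910156))
bars (np.int64(237), array([0.5646, 0.088 , 0.0856]), ((569.1271362304688, 80.81535339355469), (40.91575622558594, 52.38630676269531), 80.68678283691406))
sty (np.int64(41), array([ 0.5595, -0.2221,  0.1439]), ((559.0098876953125, -224.62278747558594), (15.55201244354248, 16.469106674194336), 82.67333984375)) (np.int64(324), array([ 0.5583, -0.2202,  0.0596]), ((560.267333984375, -226.42007446289062), (56.06173324584961, 64.07683563232422), 19.658323287963867))
wrist handle None
bars None
sty (np.int64(523), array([ 0.5558, -0.2268,  0.1435]), ((556.8920288085938, -227.08937072753906), (15.35726547241211, 15.177526473999023), 11.557448387145996)) (np.int64(3421), array([ 0.5519, -0.226 ,  0.0581]), ((557.1460571289062, -227.39788818359375), (56.422462463378906, 56.178924560546875), 19.242919921875))
```

View pics/wrist6.png

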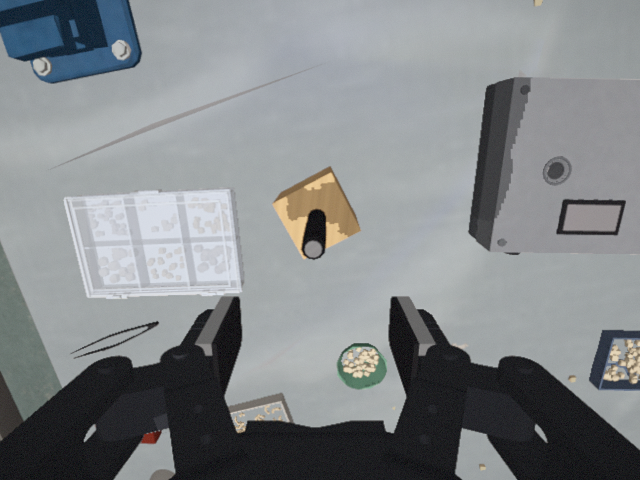

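View pics/s6c.png

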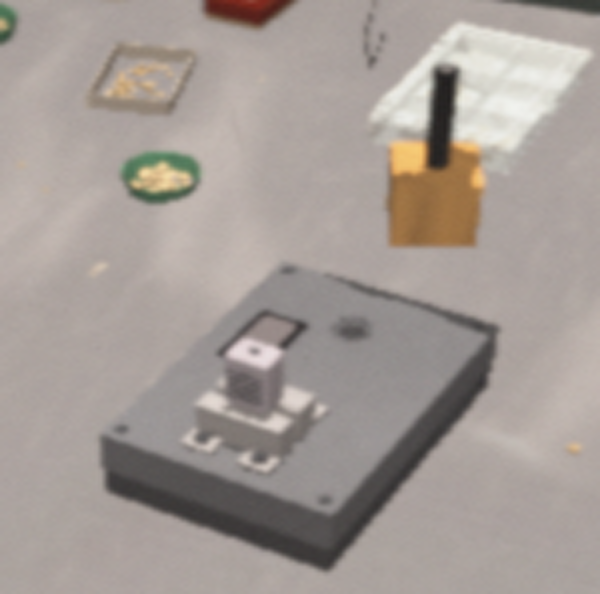

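Gauge is home: handle top at z 0.1276 (expected 0.128), plan position within 0.5 mm of the gap centre. Next is the stylus.

Request:
drive_tool --plan '[[0.7,[0.0005,-0.0025,-0.02],0],[0.7,[0,0,-0.03],0],[0.7,[0,0,-0.03],0],[0.7,[0,0,-0.03],0],[0.7,[0,0,-0.02],0],[0.7,[0,0,-0.008],0],[0.7,[0,0,0],0],[0.7,[0,0,0],0]]'

```text
time: 14.58
ee_pos: [0.561, -0.2256, 0.1145]
tcp_rot: [-178.2, 0.1, 171.0]
wrist_force: [-0.6, 0.2, -0.2]
opening: 0.0597
```

Run:
```python
from h import *
snap('wrist','w7')
```

```text
(no output)
```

View pics/w7.png

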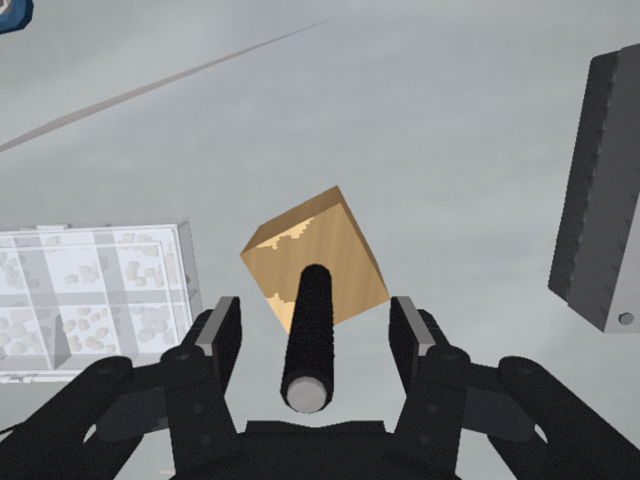

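The wrist view shows the stylus upright and centred between the jaws, with its top at (307,393). Closing on it.

Request:
drive_tool --plan '[[0.3,[0,0,0],0],[0,[0,0,0],0],[0,[0,0,0],0],[0,[0,0,0],0],[0,[0,0,0],0],[0,[0,0,0],0],[0,[0,0,0],0]]' --grip_force 80

```text
time: 15.5
ee_pos: [0.5606, -0.2257, 0.1136]
tcp_rot: [-178.2, 0.1, 171.0]
wrist_force: [-0.7, 1.4, 5.5]
opening: 0.0128
```

Request:
drive_tool --plan '[[0,[0,0,0.01],0],[0,[0,0,0.02],0],[0,[0,0,0.03],0],[0,[0,0,0.03],0],[0,[0,0,0.01],0],[0,[0,0.03,0],0],[0,[0,0.05,0],0],[0,[0,0.045,0],0],[0,[0,0,0],0],[0,[0,0,0],0]]'

```text
time: 16.75
ee_pos: [0.5603, -0.1008, 0.2126]
tcp_rot: [-178.2, -0.0, 171.0]
wrist_force: [0.1, -0.6, -0.9]
opening: 0.0131
```

Run:
```python
from h import *
o=monitor.get_obs(); print({k:np.round(v,4) for k,v in o.items() if k in('ee_pos','tcp_rot','wrist_force','opening')})
im,d,p,o=snap('wrist','w8')
im,d,p,o=snap('side','s8'); W=cloud(d,p,Tcw(p,o))
cv2.imwrite('pics/s8c.png',cv2.resize(im[80:290,300:430,::-1],None,fx=4,fy=2.8,interpolation=cv2.INTER_CUBIC))
for n in ['side','top']:
  if n=='top': im,d,p,o=snap('top','t8'); W=cloud(d,p,Tcw(p,o))
  P=W.reshape(-1,3)
  m=(abs(P[:,0]-.56)<.03)&(abs(P[:,1]-o['ee_pos'][1])<.03)&(P[:,2]>.075)&(P[:,2]<.205)
  Q=P[m]
  for lo in np.arange(.08,.2,.01):
    s=Q[(Q[:,2]>=lo)&(Q[:,2]<lo+.01)]
    if len(s)>2: print(n,round(lo+.005,3),len(s),s.mean(0).round(4),np.ptp(s[:,0]).round(3),np.ptp(s[:,1]).round(3))
```

```text
{'ee_pos': array([ 0.5603, -0.1008,  0.2126]), 'tcp_rot': array([-1.78197e+02, -9.50000e-03,  1.71049e+02]), 'wrist_force': array([ 0.0955, -0.5813, -0.8672]), 'opening': np.float64(0.0131)}
side 0.115 10 [ 0.5594 -0.1019  0.1144] 0.007 0.007
side 0.125 11 [ 0.5592 -0.101   0.1248] 0.006 0.006
side 0.135 10 [ 0.5598 -0.1015  0.1343] 0.006 0.007
side 0.145 14 [ 0.5602 -0.1004  0.1457] 0.006 0.008
side 0.155 6 [ 0.5585 -0.0995  0.1543] 0.004 0.007
side 0.165 25 [ 0.5579 -0.097   0.165 ] 0.013 0.01
side 0.175 24 [ 0.5583 -0.096   0.1752] 0.013 0.009
side 0.185 18 [ 0.5581 -0.0951  0.1843] 0.013 0.009
side 0.195 32 [ 0.557  -0.094   0.1959] 0.024 0.031
```

View pics/w8.png

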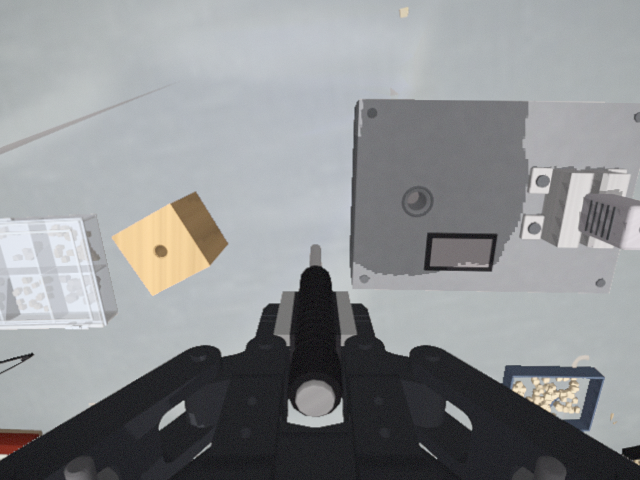

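View pics/s8c.png

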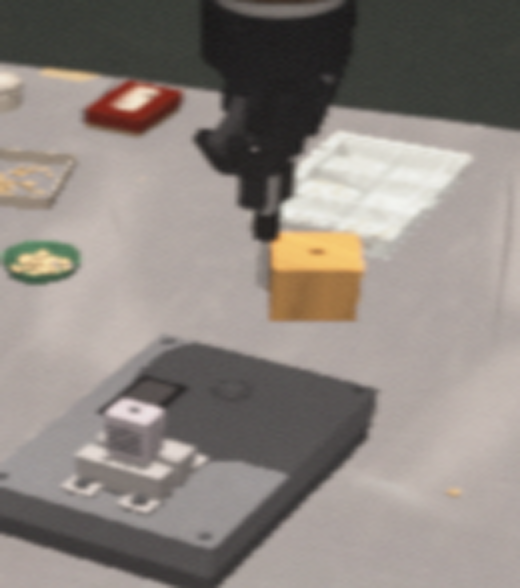

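Run:
```python
from h import *
def ray(p,T,u,v,z):
    K=np.array([[p['fx'],0,p['cx']],[0,p['fy'],p['cy']],[0,0,1]],float)
    n=cv2.undistortPoints(np.array([[[u,v]]],float),K,np.array(p['dist_coeffs'],float)).ravel()
    r=T[:3,:3]@np.array([n[0],n[1],1]);c=T[:3,3];return (c+r*(z-c[2])/r[2])[:2].round(4)
for f,n,c in [('top0','top',(343,273)),('side0','side',(358,219)),('w1','wrist',(348,337)),('wrist6','wrist',(557,170)),('w8','wrist',(417,201)),('w5','wrist',(143,249))]:
    z=np.load(f'pics/{f}.npz');p=eyes.camera_params(n);g=cv2.cvtColor(z['im'],cv2.COLOR_RGB2GRAY)
    r=12 if n!='wrist' else 26
    a=g[c[1]-r:c[1]+r,c[0]-r:c[0]+r].astype(float)
    bg=np.median(a); m=a<bg-15
    m=m.astype(np.uint8); k,l,s,cc=cv2.connectedComponentsWithStats(m)
    i=min(range(1,k),key=lambda i:np.hypot(*(cc[i]-r))-0.01*s[i,4])
    ys,xs=np.where(l==i); 
    u=c[0]-r+(xs.min()+xs.max())/2; v=c[1]-r+(ys.min()+ys.max())/2
    print(f,u,v,np.ptp(xs),np.ptp(ys),ray(p,z['T'],u,v,.06))
```

```text
top0 343.0 274.0 10 10 [ 0.55   -0.0289]
side0 357.5 219.5 9 7 [ 0.5508 -0.0289]
w1 349.0 337.0 24 22 [ 0.5466 -0.029 ]
wrist6 556.5 170.5 29 29 [ 0.5472 -0.0302]
w8 417.5 201.0 31 30 [ 0.5472 -0.0292]
w5 141.0 249.0 36 34 [ 0.5473 -0.0281]
```

Run:
```python
from h import *
z=np.load('pics/w8.npz');p=eyes.camera_params('wrist');W=cloud(z['d'],p,z['T'])
for v in range(242,275,3):
    row=W[v,305:330]; m=(row[:,2]>.09)&(row[:,2]<.2); s=row[m]
    if len(s): print(v,len(s),s.mean(0).round(4))
cv2.imwrite('pics/w8c.png',cv2.resize(z['im'][220:300,270:360,::-1],None,fx=7,fy=7))
z=np.load('pics/s8.npz')
cv2.imwrite('pics/s8d.png',cv2.resize(z['im'][120:200,330:430,::-1],None,fx=7,fy=7))
```

```text
245 9 [ 0.5538 -0.1035  0.1108]
248 11 [ 0.554  -0.1034  0.116 ]
251 11 [ 0.5541 -0.1032  0.1217]
254 12 [ 0.5542 -0.1033  0.1267]
257 11 [ 0.5541 -0.1028  0.1324]
260 12 [ 0.5541 -0.103   0.1373]
263 13 [ 0.5543 -0.1026  0.1417]
266 13 [ 0.5495 -0.1012  0.1594]
269 21 [ 0.55   -0.1012  0.162 ]
272 24 [ 0.5502 -0.1004  0.1657]
```

View pics/w8c.png

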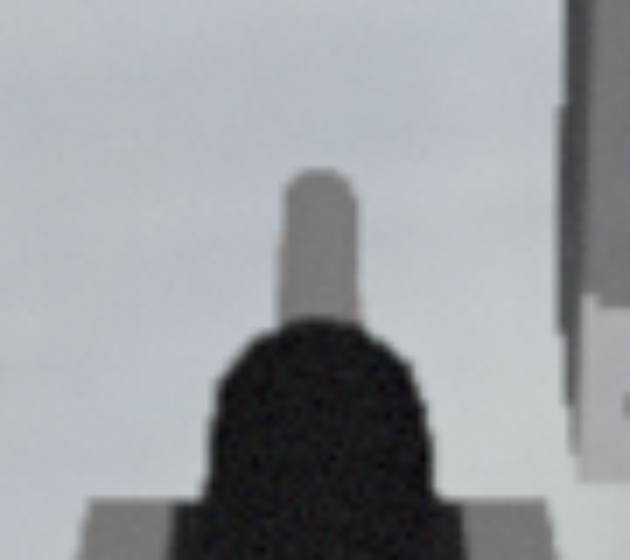

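View pics/s8d.png

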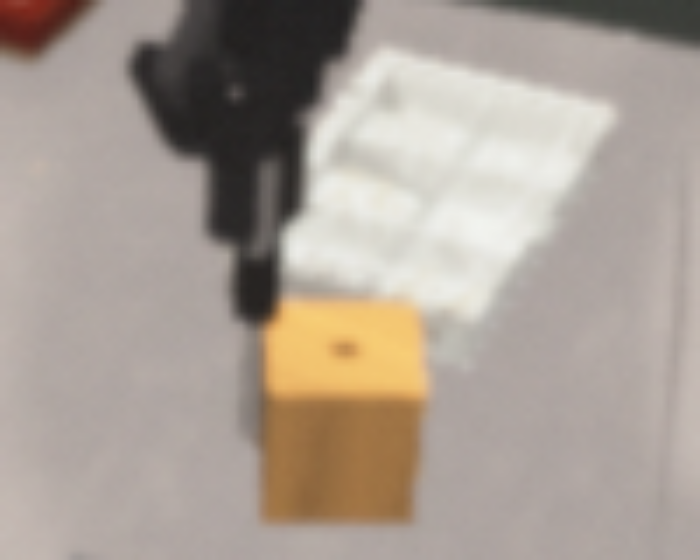

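Two independent estimates (wrist view; side and top views) agree to about 1 mm: move the tip by (-9.6, +75.5) mm.

Request:
drive_tool --plan '[[0,[-0.003,0.02,0],0],[0,[-0.003,0.03,0],0],[0,[-0.0036,0.0255,0],0],[0,[0,0,-0.015],0],[0,[0,0,-0.015],0],[0,[0,0,-0.008],0],[0,[0,0,0],0],[0,[0,0,0],0]]'

```text
time: 17.9
ee_pos: [0.551, -0.0255, 0.1756]
tcp_rot: [-178.2, 0.1, 171.0]
wrist_force: [0.5, -0.2, -1.4]
opening: 0.0133
```

Run:
```python
from h import *
o=monitor.get_obs(); print({k:np.round(v,4) for k,v in o.items() if k in('ee_pos','tcp_rot','wrist_force','opening')})
im,d,p,o=snap('wrist','w9');cv2.imwrite('pics/w9c.png',cv2.resize(im[190:330,230:400,::-1],None,fx=4,fy=4))
im,d,p,o=snap('side','s9');cv2.imwrite('pics/s9c.png',cv2.resize(im[150:290,290:410,::-1],None,fx=4.2,fy=4.2,interpolation=cv2.INTER_CUBIC))
```

```text
{'ee_pos': array([ 0.551 , -0.0255,  0.1756]), 'tcp_rot': array([-1.782145e+02,  6.590000e-02,  1.709895e+02]), 'wrist_force': array([ 0.4898, -0.1975, -1.4497]), 'opening': np.float64(0.0133)}
```

View pics/w9c.png

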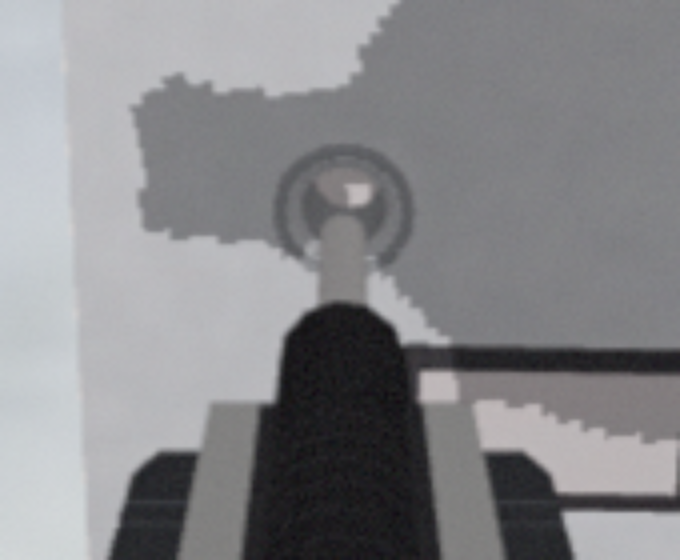

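View pics/s9c.png

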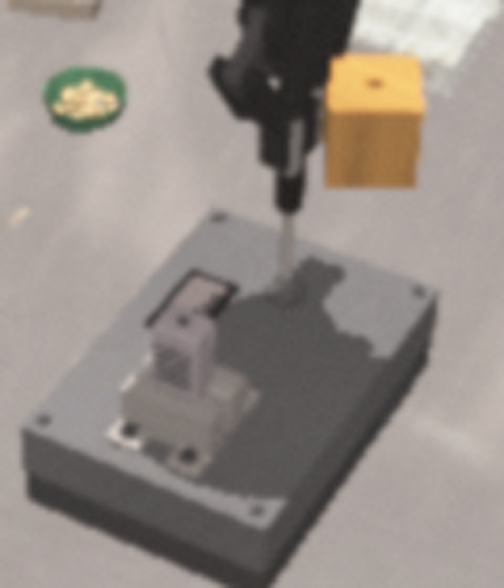

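Pin is centred laterally over the ring. Descending.

Request:
drive_tool --plan '[[0,[0,0,-0.006],0],[0,[0,0,-0.006],0],[0,[0,0,-0.006],0],[0,[0,0,-0.006],0],[0,[0,0,-0.005],0],[0,[0,0,0],0]]'

```text
time: 18.75
ee_pos: [0.5506, -0.0251, 0.1458]
tcp_rot: [-178.2, 0.0, 171.0]
wrist_force: [0.4, -0.5, 0.8]
opening: 0.0133
```

Request:
drive_tool --plan '[[0,[0,0,-0.002],0],[0,[0,0,-0.002],0],[0,[0,0,-0.002],0],[0,[0,0,0],0],[0,[0,0,0],0]]'

```text
time: 19.38
ee_pos: [0.551, -0.0252, 0.1406]
tcp_rot: [-178.2, 0.1, 171.0]
wrist_force: [-0.5, -0.3, 1.0]
opening: 0.0133
```

Request:
drive_tool --plan '[[0,[0,0,-0.002],0],[0,[0,0,-0.001],0],[0,[0,0,0],0]]'

```text
time: 19.75
ee_pos: [0.551, -0.0252, 0.1374]
tcp_rot: [-178.2, 0.1, 171.0]
wrist_force: [-0.0, 0.3, 3.8]
opening: 0.0131
```

Request:
drive_tool --plan '[[0,[0,0,-0.001],0],[0,[0,0,-0.001],0],[0,[0,0,0],0]]'

```text
time: 20.12
ee_pos: [0.551, -0.0252, 0.1354]
tcp_rot: [-178.2, 0.1, 171.0]
wrist_force: [0.4, -1.0, 5.3]
opening: 0.0129
```

Request:
drive_tool --plan '[[0,[0,0,-0.001],0],[0,[0,0,0],0],[0,[0,0,0],0]]'

```text
time: 20.5
ee_pos: [0.5512, -0.0252, 0.1352]
tcp_rot: [-178.2, 0.1, 171.0]
wrist_force: [-1.1, 0.2, 9.5]
opening: 0.0126
```

Request:
drive_tool --plan '[[0,[0,0,-0.0005],0],[0,[0,0,0],0],[0,[0,0,0],0],[0,[0,0,0],0],[0,[0,0,0],0]]'

```text
time: 21.12
ee_pos: [0.5513, -0.0252, 0.1351]
tcp_rot: [-178.2, 0.2, 171.0]
wrist_force: [-1.4, 0.1, 12.4]
opening: 0.0133
```

Run:
```python
from h import *
im,d,p,o=snap('wrist','w10')
im,d,p,o=snap('side','s10');W=cloud(d,p,Tcw(p,o));P=W.reshape(-1,3)
m=(P[:,2]>.118)&(P[:,2]<.14)&(abs(P[:,0]-.568)<.025)&(abs(P[:,1]-.081)<.025)
print(P[m].mean(0),cv2.minAreaRect((P[m][:,:2]*1000).astype(np.float32)))
cv2.imwrite('pics/s10c.png',cv2.resize(im[150:290,290:410,::-1],None,fx=4.2,fy=4.2,interpolation=cv2.INTER_CUBIC))
o=monitor.get_obs(); print({k:np.round(v,4) for k,v in o.items() if k in('time','ee_pos','tcp_rot','wrist_force','opening')})
```

```text
[0.56764269 0.08449876 0.12599549] ((568.76123046875, 82.39816284179688), (21.73700714111328, 26.062192916870117), 85.53572845458984)
{'time': np.float64(21.225), 'ee_pos': array([ 0.5513, -0.0252,  0.1351]), 'tcp_rot': array([-1.782204e+02,  1.535000e-01,  1.710253e+02]), 'wrist_force': array([-2.0589,  0.4875, 11.3856]), 'opening': np.float64(0.0133)}
```

View pics/s10c.png

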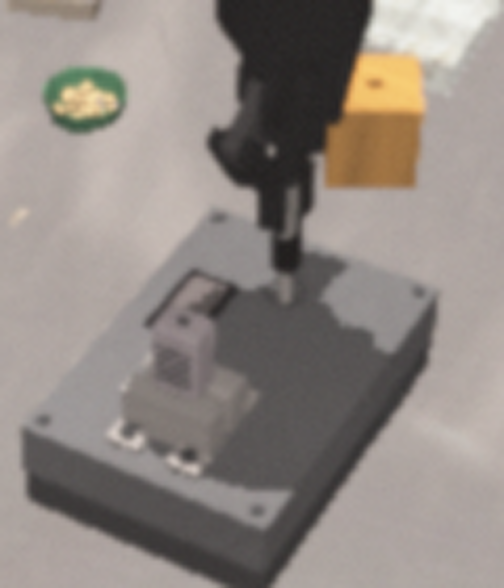

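View pics/w10.png

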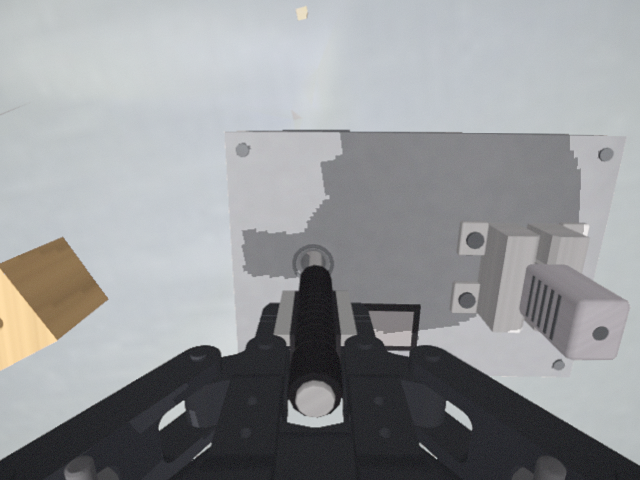

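The side and wrist views show the pin down in the ring and the gauge still home. The push is steady at about 12 N, against the stop at the expected height, so I'm handing in.

```bash
python3 -c "
from h import *
print(job.job_done()); o=monitor.get_obs(); print(o['time'],o['ee_pos'],o['wrist_force'],o['opening'])"
```

```text
the job is handed in; nothing more can be done
None
the job is handed in; nothing more can be done
```

The gauge is standing home in the gap and let go, and the stylus is still gripped and holding the button down. I handed the job in at about 21 s of the 50 s; no verdict was reported.

- **Gauge:** After release, the top camera put its handle top at z = 0.1276 m (home is 0.128 m). In plan it was within about 0.5 mm of the gap centre. The last side view, with the button pressed, still showed it home.
- **Stylus and button:** The arm stopped at TCP z = 0.1351 m, against 0.1356 m calculated for the button's stop. Wrist force upward was a steady 11–12 N, and the opening held at 13 mm. The pin was inside the hole ring in the last views.
- **Bystanders:** My path stayed clear of the bead tray, lidded pot and bead cup, but I did not re-measure their positions at the end.

What did not go cleanly or did not agree:

- **Tool tilt:** Early on, the last joint ran into its range limit, and this left a constant 1.8° tilt of the tool. I allowed for it in both insertions.
- **Camera offset:** The wrist camera read about 3 mm lower in x than the top and side cameras. I used relative offsets for the hole, where the two methods agreed to about 1 mm.
- **Opening reading:** The opening read 13 mm on the 16 mm stylus handle. I did not find out why, but the stylus did not visibly slip.

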